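# Serve one orange can from the kick-out can dispenser

## Task

Serve an orange drink from the can dispenser with the orange cans: press its key fully down with one finger while your other finger waits over the ramp beside the key, so that the can kicked over the lip is trapped against that finger before it rolls off. Then, keeping it trapped, let the key come all the way up so that the next can rolls into the front place, and finish while still holding the can on the ramp with the finger. Do not lift or carry it, let only one can out, and leave the green dispenser and the things around alone.

Things in the scene. Friction and masses are not known exactly. Their poses are not given: they have to be found in the camera images.
- rack_orange: Fixed one-lane can dispenser with the orange cans and an orange key, white and bare sheet metal, 270 mm long, 170 mm wide. Origin: on the counter under the lane's middle; +x up the lane, away from the robot; cans come out towards -x; +y left. Lane 121 mm wide (y -60 to +60 mm) between 3 mm cheeks, 73 to 85 mm high beside the cans, along the ramp only 14 mm over its floor.
- rack_green: A second dispenser of exactly the same shape, size and axes, with green cans and a green key; to be left alone. The two may stand either way round.
- rack_orange_lip (a point): Top of the lip of the orange dispenser, at the lane's middle: an 8 mm rod across the lane at x = -5 mm of the dispenser's frame, 31 mm over the counter, standing 5 mm over the floor. Behind it the floor climbs 6 degrees and two cans lie across the lane one behind the other.
- rack_orange_ramp (a point): Point on the floor of the orange dispenser's ramp, at the lane's middle, 60 mm down from the lip. The plain ramp falls 8 degrees from 26 mm over the counter at the lip to 5 mm at its open front end, x = -152 mm of the dispenser's frame.
- key_orange_top (a point): Middle of the top of the orange key (28 x 28 mm), left of the ramp at x = -110, y = +86 mm of the dispenser's frame; 47 mm over the counter when up, 33 mm when down. Black housing round it 40 mm square, 30 mm high. The lane's left cheek is 23 mm to its right: with one finger on the key, another 45 to 130 mm to its right is over the ramp.
- key_orange (a joint): Orange key: 0 up, 0.014 m fully down (stop). Spring return, 1.2 N up to 3.3 N; with the can up to about 4 N. Pressing raises two grey fingers under the front can, which hops the lip at about 9 mm and rolls off the ramp within half a second. While the key is down the grey fingers hold the next can back; when it comes up that can rolls to the front place behind the lip.
- key_green (a joint): Travel of the green dispenser's key: 0 up, 0.014 m fully down.
- orange_front_mid (a point): Middle of the front orange drinks can (66 mm diameter, 115 mm long, about 0.35 kg, lying across the lane, free to roll). At the start it lies behind the lip, its middle at x = +10 mm, z = 61 mm of the dispenser's frame. Trapped by a finger standing beside the key it lies with its middle some 50 to 70 mm in front of the lip, 51 mm over the counter.
- orange_front: The same front orange can; origin at the middle of its bottom end.
- orange_next_mid (a point): Middle of the second orange drinks can (66 mm diameter, 115 mm long, about 0.35 kg, lying across the lane, free to roll).
- green_front_mid (a point): Middle of the front green drinks can (66 mm diameter, 115 mm long, about 0.35 kg, lying across the lane, free to roll).
- green_next_mid (a point): Middle of the second green drinks can (66 mm diameter, 115 mm long, about 0.35 kg, lying across the lane, free to roll).
- sugar: Glass jar of sugar with a white lid, 81 mm wide, 163 mm high, standing on the counter; origin under its middle. Bystander.
- tape: Roll of beige tape lying flat on the counter, at the left, 104 mm wide, 25 mm high; origin under its middle. Bystander.
- sauce_bottle: White sauce bottle with a blue cap, 53 x 87 mm, 174 mm high, on the counter; origin under its middle. Bystander.

How it is judged:
By the outcome, as a careful person would: the job done as asked, in the order asked, and still so for the second after the job is handed in, while the arm keeps its last pose, push and grip.
It also fails if it takes over 32 s, if anything falls off the work surface, if the arm or the gripper's body presses on something with over 40 N, if the wrist force passes 120 N, or if a joint passes its speed limit or range.

## Robot

A 6-joint arm with a two-finger parallel gripper is mounted at the origin on a cart in front of the work surface, level with it; the furniture and walls round the work are solid. World frame = base frame: x ahead of the robot, y to its left, z up, the work surface at z = 0. Lengths are in m, angles in degrees, forces in N, time in s.
With the tool pointing down it reaches from about 0.425 to 0.95 m from the base axis. Payload 14.7 kg.
Tool frame: the origin (TCP) lies on the mounting face of the last link; the fingertips stand finger_overhang ahead of it and the grasp point (between the pads) lies 155 mm ahead of it (finger_overhang is the distance from the TCP to the fingertips, in m); z points along the fingers, y is the line along which they close (so a half turn about z gives the same grasp; the last joint's range is limited). The gripper opens to 85 mm and grips with 20 to 120 N. Pads are 22 mm wide; open, the fingers measure 114 mm over their backs; the gripper's body (76 mm by 85 mm) begins 54 mm behind the grasp point. The pads swing forward as they close: fully open they stand 13 mm farther back than shut.
Start: joints at [-75.55, 27.513, 91.461, -0, 61.026, -2.67], TCP at [0.191, -0.621, 0.405] pointing down, gripper open.
Joint ranges: [-157.49, 157.49], [-46.99, 117.5], [13.45, 153.17], [-89.5, 269.5], [5.16, 153.95], [-167.48, 167.48]. Speed limits (degrees/s): [108.29, 108.29, 136.94, 172.46, 172.46, 172.46].

## Interface

Orientations are given as a 3x3 rotation matrix whose columns are the frame's x, y, z axes.
In Python, from rig import * gives the robot as it stands.
- The arm moves only by the tool servo_tool, never from a script. Its argument "moves" is a list of rows, each a list of 7 numbers: the shift along the tool's x, y, z scaled (see below), then the turn, a rotation vector about the tool's x, y, z scaled (see below), then the opening, from 0 (shut) to 1 (fully open). In form: [[tx, ty, tz, rx, ry, rz, jaw], ...]. A call has exactly 5 rows; each row shifts and turns the commanded pose from where the row before left it, along the tool's axes as they then stand; what a row does not reach is not made up. The controller multiplies each number of a shift by 0.2 m and each number of a turn by 0.5 rad. A row lasts 1/10 s, in which the tool goes at most 50 mm and 8.59 degrees, less where a joint would pass 70% of its speed; a pose out of reach is approached as far as the arm can. A call with a number of a shift or a turn outside -1 to 1 is refused whole. A call with a gripper value outside its range is refused whole. The fingers move at their own pace and stop on an object; the grip force is fixed at half the most. Time passes only in rows, so rows that do not move let the fingers close, or fill a call up. It gives the time, the measured TCP pose, the force, the opening and the grip force at its end, in the units of the state.
- sense(): the state, without advancing time (a new reading comes with each control period).
- read_camera(name): name is "scene" or "top"; returns (picture, depth): 384x512x3 uint8, red, green, blue; 384x512 float32, m along the optical axis (not along the pixel's ray), 0 where there is no reading.
- get_calibration(name): a dict with "fov_y" (degrees; the focal length in pixels is half the picture's height over the tangent of half this angle, whatever the lens; pixels are square), "cx", "cy" (the principal point, pixels), "dist_coeffs" ([k1, k2, p1, p2, k3] as OpenCV has them; the pictures are not rectified), "R" (3x3) and "t" (3): a world point X has camera coordinates R X + t. Camera axes: x right, y down, z forward; pixel columns grow to the right and rows downward; lengths in m; the calibration is good to about 2 mm. A picture is of the moment at which its call begins. get_calibration takes no time and is no camera call.
- close_job(): hands the job in; it is judged then, once.
The state is a dict: "t": time; "qpos": joint angles; "dq": joint speeds; "joint_efforts": joint torques, N m; "tcp_pos": TCP position; "tcp_rot": TCP orientation; "ft_force": force on the tool from outside, world axes, zero at the start; "wrist_torque": the same for the moment, N m; "opening": finger opening in m; "finger_force": force on a finger pad.
Only numpy, scipy, OpenCV 4.12 (cv2) and the standard library are available. Lean on these libraries where they do the work, as an engineer would, in place of code of your own. Each camera call takes 0.05 s, during which the arm holds its last target. There are 200 camera calls.

## Working session

There is one attempt and no reset: what is moved stays moved. The work goes in short steps, Python scripts to look and compute and a tool call to move; the robot and the scene stay as the last step left them, time stands still between calls to the robot, and variables do not carry over. Pictures are saved under pics/ and viewed, at most 10 in all, crops included, and the job is handed in when it is done.

Besides the shell and the picture viewer there is one more tool, called after "Call:" by a JSON object that holds its "api" and its "payload", one argument or row to a line. servo_tool: Moves the arm, as the interface text tells. Its arguments: {"type":"object","properties":{"moves":{"type":"array","items":{"type":"array","items":{"type":"number","minimum":-1,"maximum":1}}}},"required":["moves"]}

```bash
mkdir -p pics; cat > h.py <<'E'
from rig import *
import numpy as np, cv2
def K(c):
    f=192/np.tan(np.radians(c['fov_y'])/2); return np.array([[f,0,c['cx']],[0,f,c['cy']],[0,0,1.]])
def ray(name,uv):
    c=get_calibration(name); R=np.array(c['R']);t=np.array(c['t'])
    p=cv2.undistortPoints(np.array(uv,float).reshape(-1,1,2),K(c),np.array(c['dist_coeffs'],float)).reshape(-1,2)
    d=np.c_[p,np.ones(len(p))]@R; return -R.T@t,d
def onz(name,uv,z):
    o,d=ray(name,uv); return o+d*((z-o[2])/d[:,2])[:,None]
def cloud(name,depth):
    v,u=np.mgrid[:384,:512]; o,d=ray(name,np.stack([u,v],-1).reshape(-1,2)); return (o+d*depth.reshape(-1,1)).reshape(384,512,3)
def proj(name,X):
    c=get_calibration(name); return cv2.projectPoints(np.array(X,float).reshape(-1,1,3),cv2.Rodrigues(np.array(c['R']))[0],np.array(c['t'],float),K(c),np.array(c['dist_coeffs'],float))[0].reshape(-1,2)
E
python3 - <<'E'
from h import *
s=sense(); print({k:np.round(v,4).tolist() if not isinstance(v,(str,dict)) else v for k,v in s.items()})
import rig; print([n for n in dir(rig) if n[0]!='_'])
for n in("scene","top"):
    im,d=read_camera(n); np.savez(f'{n}0.npz',im=im,d=d); cv2.imwrite(f'pics/{n}0.png',im[:,:,::-1])
    c=get_calibration(n); print(n,np.round(-np.array(c['R']).T@np.array(c['t']),3))
E
```

```text
{'t': 0.0, 'qpos': [-75.549, 27.5513, 91.4936, -0.0006, 61.0267, -2.6692], 'dq': [-0.0188, -0.0656, 0.0345, 0.1634, -0.0461, -0.0635], 'joint_efforts': [-0.0048, -95.0652, -43.0189, -0.0004, 0.0124, -0.0], 'tcp_pos': [0.1913, -0.621, 0.4041], 'tcp_rot': [[0.9557, 0.2944, -0.0003], [0.2944, -0.9557, 0.0012], [0.0, -0.0012, -1.0]], 'ft_force': [1.1146, -0.4684, 0.035], 'wrist_torque': [0.0047, 0.0254, 0.0325], 'finger_force': 0.0, 'opening': 0.0853}
['PlanningError', 'close_job', 'finger_overhang', 'get_calibration', 'read_camera', 'sense']
scene [ 1.248 -1.139  1.183]
top [-0.455 -0.002  1.438]
```

View pics/top0.png

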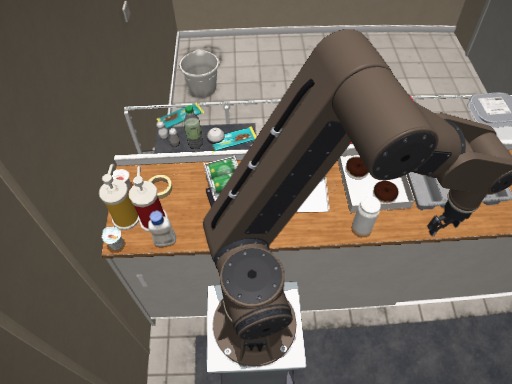

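View pics/scene0.png

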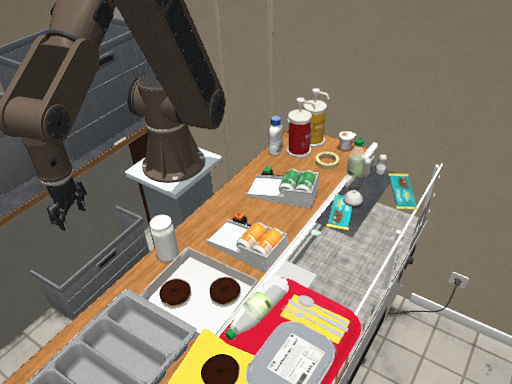

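The scene view shows the orange key at about (239,218), the ramp around (230,235) and the orange cans around (260,238). The green rack is at about (285,185) and the jar at (162,238). In the top view the arm hides the orange rack. I'll measure it with the scene depth.

```bash
python3 - <<'E'
from h import *
print(finger_overhang if not callable(finger_overhang) else finger_overhang())
z=np.load('scene0.npz'); im,d=z['im'],z['d']; P=cloud('scene',d)
hsv=cv2.cvtColor(im,cv2.COLOR_RGB2HSV)
m=((hsv[...,0]>7)&(hsv[...,0]<24)&(hsv[...,1]>170)&(hsv[...,2]>140)).astype(np.uint8)
m[:205]=0;m[260:]=0;m[:,:200]=0;m[:,300:]=0
n,l,st,ce=cv2.connectedComponentsWithStats(m)
for i in range(1,n):
    if st[i,4]>8:
        p=P[(l==i)&(d>0)]; print(st[i],ce[i].round(1),np.median(p,0).round(4),p.min(0).round(3),p.max(0).round(3))
# grey/white rack points
g=(hsv[...,1]<45)&(d>0); X=P[...,0];Y=P[...,1];Z=P[...,2]
roi=np.zeros_like(g);roi[205:275,195:300]=1
ramp=g&roi&(Z<0.045)&(Z>0.003)
p=P[ramp]; print(len(p)); r=cv2.minAreaRect(p[:,:2].astype(np.float32)); print('low',r,cv2.boxPoints(r))
hi=g&roi&(Z>0.06)&(Z<0.1); p=P[hi]; print(len(p),p.min(0),p.max(0)); r=cv2.minAreaRect(p[:,:2].astype(np.float32)); print('hi',r)
c=im[195:285,185:315][:,:,::-1]; cv2.imwrite('pics/crop.png',cv2.resize(c,None,fx=6,fy=6,interpolation=cv2.INTER_CUBIC))
E
```

```text
0.1734
[234 211  11   9  57] [238.7 214.9] [ 0.4783 -0.1645  0.0479] [ 0.429 -0.177  0.001] [ 0.493 -0.11   0.054]
[243 223  39  25 368] [262.4 234.8] [ 0.6393 -0.2407  0.095 ] [ 0.571 -0.298  0.074] [ 0.693 -0.202  0.109]
2108
low ((0.5573146343231201, -0.2136465311050415), (0.3617207705974579, 0.3905493915081024), 29.344572067260742) [[ 0.30396432 -0.13206044]
 [ 0.49535722 -0.47249776]
 [ 0.81066495 -0.29523262]
 [ 0.61927205  0.0452047 ]]
530 [ 0.56714909 -0.31822597  0.06014034] [ 0.70399749 -0.18502768  0.09907071]
hi ((0.6363967657089233, -0.2502184808254242), (0.13292871415615082, 0.13626857101917267), 88.42559814453125)
```

View pics/crop.png

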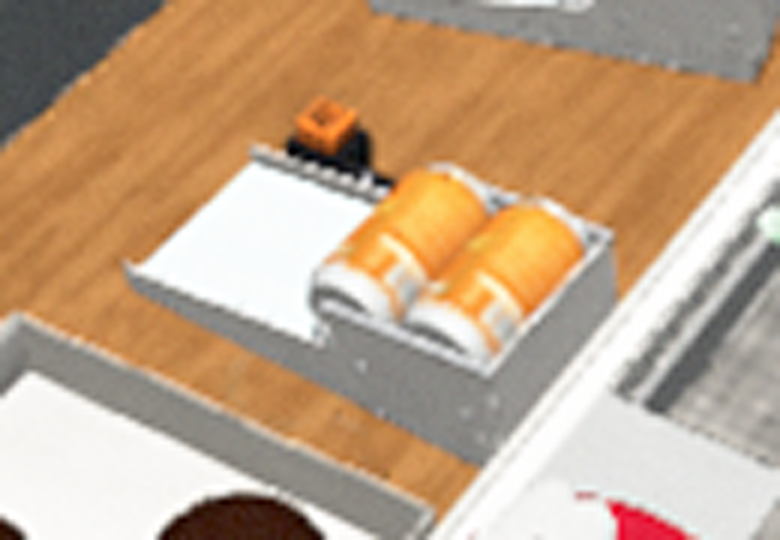

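The crop shows the rack's corners: front-left cheek tip (255,150), front-right (127,268), back-left (610,232), back-right (490,375), with the key top at (327,115). I'll fit a 2D pose to these.

```bash
cat > pose.py <<'E'
from h import *
px=np.array([[255,148],[127,264],[610,232],[490,377],[327,112]])/6+[185,195]-0.4
loc=np.array([[-152,61.5,19],[-152,-61.5,19],[118,61.5,85],[118,-61.5,85],[-110,86,47]])/1e3
W=np.array([onz('scene',[p],q[2])[0] for p,q in zip(px,loc)])
a=loc[:,:2]-loc[:,:2].mean(0); b=W[:,:2]-W[:,:2].mean(0)
th=np.arctan2((a[:,0]*b[:,1]-a[:,1]*b[:,0]).sum(),(a*b).sum())
R=np.array([[np.cos(th),-np.sin(th)],[np.sin(th),np.cos(th)]])
t=W[:,:2].mean(0)-R@loc[:,:2].mean(0)
if __name__=='__main__':
    print('th',np.degrees(th),'t',t); print('res mm',((W[:,:2]-(loc[:,:2]@R.T+t))*1e3).round(1).tolist()); print(W.round(3).tolist())
    for n,p in dict(key=(-.110,.086),can=(.010,0),ramp=(-.065,0)).items(): print(n,R@p+t)
E
python3 pose.py
```

```text
th -1.5273271545344194 t [ 0.58258167 -0.24730012]
res mm [[3.6, -0.8], [1.9, -0.9], [-4.8, 2.7], [-0.1, -4.0], [-0.7, 3.0]]
[[0.436, -0.183, 0.019], [0.431, -0.306, 0.019], [0.697, -0.186, 0.085], [0.699, -0.316, 0.085], [0.474, -0.155, 0.047]]
key [ 0.47491297 -0.15839876]
can [ 0.59257812 -0.24756666]
ramp [ 0.51760476 -0.24556763]
```

```bash
cat > goal.py <<'E'
import sys
from h import *
from pose import R as R2,t as t2,th
from scipy.spatial.transform import Rotation as Ro
# args: tilt deg, left-tip z, tip length L, [key x,y world]
a,zl,L=map(float,sys.argv[1:4]); key=np.array([float(v) for v in sys.argv[4:6]]) if len(sys.argv)>5 else R2@(-.110,.089)+t2
c,s=np.cos(th),np.sin(th)
G=np.array([[c,s,0],[s,-c,0],[0,0,-1.]])@Ro.from_euler('x',a,degrees=True).as_matrix()
p=np.r_[key,zl]-G@[0,-.0495,L]
S=sense(); T=np.array(S['tcp_rot'])
print('t',S['t'],'tcp',np.round(S['tcp_pos'],4),'f',np.round(S['ft_force'],2),'open',S['opening'])
print('goal',p.round(4),'R tip',(p+G@[0,.0495,L]).round(4))
print('now L tip',(S['tcp_pos']+T@[0,-.0495,L]).round(4),'R tip',(S['tcp_pos']+T@[0,.0495,L]).round(4))
print('shift units after turning',(G.T@(p-S['tcp_pos'])/.2).round(3),'shift now-axes',(T.T@(p-S['tcp_pos'])/.2).round(3),'turn units',(Ro.from_matrix(T.T@G).as_rotvec()/.5).round(3))
E
python3 goal.py 0 0.10 0.1734
```

```text
t 0.1 tcp [ 0.1913 -0.621   0.4041] f [ 0.62 -0.24 -0.72] open 0.08537668291604163
goal [ 0.4737 -0.2049  0.2734] R tip [ 0.4724 -0.2544  0.1   ]
now L tip [ 0.1767 -0.5735  0.2308] R tip [ 0.2058 -0.6681  0.2307]
shift units after turning [ 1.356 -2.118  0.654] shift now-axes [ 1.962 -1.572  0.656] turn units [-0.002  0.     0.651]
```

Call:
{"api": "servo_tool", "payload": {
  "moves": [
    [0, 0, 0, 0, 0, 0.22, 1],
    [0, 0, 0, 0, 0, 0.22, 1],
    [0, 0, 0, 0, 0, 0.21, 1],
    [0.11, -0.17, 0, 0, 0, 0, 1],
    [0.11, -0.17, 0, 0, 0, 0, 1]
  ]
}}

```text
t: 0.6
tcp_pos: [0.237, -0.5538, 0.404]
tcp_rot: [[1.0, -0.028, -0.0], [-0.028, -1.0, 0.001], [-0.0, -0.001, -1.0]]
ft_force: [1.4, 0.6, 0.1]
opening: 0.0856
finger_force: 0.0
```

Call:
{"api": "servo_tool", "payload": {
  "moves": [
    [0.11, -0.17, 0, 0, 0, 0, 1],
    [0.11, -0.17, 0, 0, 0, 0, 1],
    [0.11, -0.17, 0, 0, 0, 0, 1],
    [0.11, -0.17, 0, 0, 0, 0, 1],
    [0.11, -0.17, 0, 0, 0, 0, 1]
  ]
}}

```text
t: 1.1
tcp_pos: [0.3521, -0.3858, 0.4046]
tcp_rot: [[1.0, -0.026, -0.0], [-0.026, -1.0, 0.0], [-0.0, -0.0, -1.0]]
ft_force: [1.0, -1.2, 1.0]
opening: 0.0853
finger_force: 0.0
```

Call:
{"api": "servo_tool", "payload": {
  "moves": [
    [0.11, -0.17, 0, 0, 0, 0, 1],
    [0.11, -0.17, 0, 0, 0, 0, 1],
    [0.11, -0.17, 0.1, 0, 0, 0, 1],
    [0.11, -0.17, 0.1, 0, 0, 0, 1],
    [0, 0, 0.1, 0, 0, 0, 1]
  ]
}}

```text
t: 1.6
tcp_pos: [0.4449, -0.2503, 0.3441]
tcp_rot: [[1.0, -0.023, 0.001], [-0.023, -1.0, 0.0], [0.001, -0.0, -1.0]]
ft_force: [-0.2, -0.7, -0.1]
opening: 0.0851
finger_force: 0.0
```

```bash
python3 goal.py 0 0.10 0.1734; python3 - <<'E'
from h import *
im,d=read_camera('scene'); np.savez('s1.npz',im=im,d=d)
cv2.imwrite('pics/s1.png',cv2.resize(im[150:285,160:340,::-1],None,fx=4.4,fy=4.4,interpolation=cv2.INTER_CUBIC))
E
```

```text
t 1.6 tcp [ 0.4449 -0.2503  0.3441] f [-0.22 -0.72 -0.09] open 0.08506874875694921
goal [ 0.4737 -0.2049  0.2734] R tip [ 0.4724 -0.2544  0.1   ]
now L tip [ 0.4461 -0.2007  0.1707] R tip [ 0.4439 -0.2997  0.1706]
shift units after turning [ 0.138 -0.231  0.353] shift now-axes [ 0.138 -0.23   0.353] turn units [-0.001 -0.001  0.008]
```

View pics/s1.png

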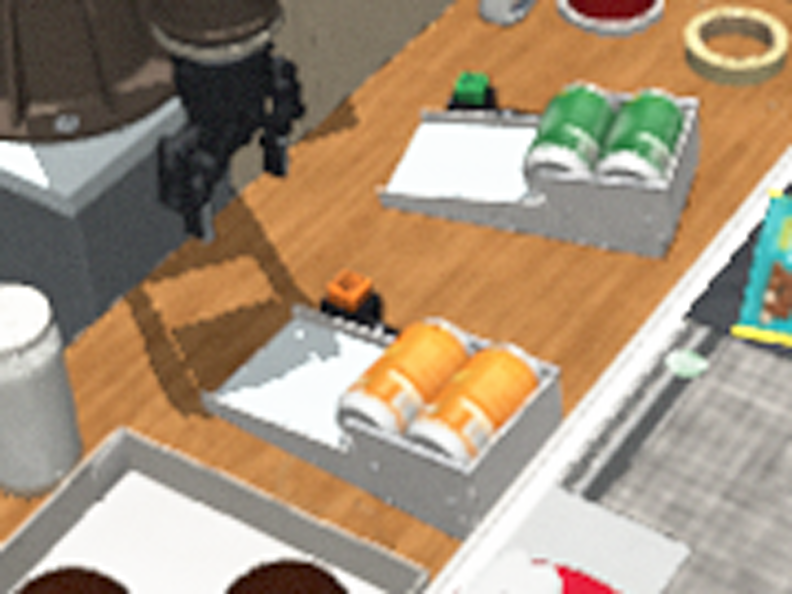

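The fingers are seen at crop (275,175) for the left tip and (205,235) for the right, short of the key at (350,290). Next I'll check the tip length against these and move over the key.

```bash
python3 - <<'E'
from h import *
S=sense();p=np.array(S['tcp_pos']);T=np.array(S['tcp_rot'])
for L in(.155,.1604,.1734):
    q=proj('scene',[p+T@[0,-.0495,L],p+T@[0,.0495,L]]); print(L,((q-[160,150])*4.4).round(0).tolist())
E
```

```text
0.155 [[274.0, 169.0], [194.0, 238.0]]
0.1604 [[275.0, 174.0], [195.0, 243.0]]
0.1734 [[276.0, 187.0], [197.0, 256.0]]
```

Call:
{"api": "servo_tool", "payload": {
  "moves": [
    [0.07, -0.12, 0.05, 0, 0, 0, 1],
    [0.07, -0.11, 0.1, 0, 0, 0, 1],
    [0, 0, 0.1, 0.16, 0, 0, 1],
    [0, 0, 0, 0.16, 0, 0, 1],
    [0, 0, 0, 0, 0, 0, 1]
  ]
}}

```text
t: 2.15
tcp_pos: [0.4721, -0.2092, 0.2943]
tcp_rot: [[1.0, -0.027, 0.004], [-0.028, -0.986, 0.162], [-0.001, -0.162, -0.987]]
ft_force: [0.3, -0.5, -0.2]
opening: 0.0858
finger_force: 0.0
```

```bash
python3 goal.py 9 0.08 0.1604; python3 - <<'E'
from h import *
im,d=read_camera('scene'); np.savez('s2.npz',im=im,d=d)
cv2.imwrite('pics/s2.png',cv2.resize(im[170:260,190:300,::-1],None,fx=6.6,fy=6.6,interpolation=cv2.INTER_CUBIC))
E
```

```text
t 2.15 tcp [ 0.4721 -0.2092  0.2943] f [ 0.29 -0.5  -0.2 ] open 0.08575725675734391
goal [ 0.473  -0.2294  0.2307] R tip [ 0.4724 -0.2531  0.0645]
now L tip [ 0.474  -0.1344  0.1441] R tip [ 0.4713 -0.2321  0.1281]
shift units after turning [0.007 0.149 0.299] shift now-axes [0.008 0.151 0.298] turn units [-0.011  0.002 -0.002]
```

View pics/s2.png

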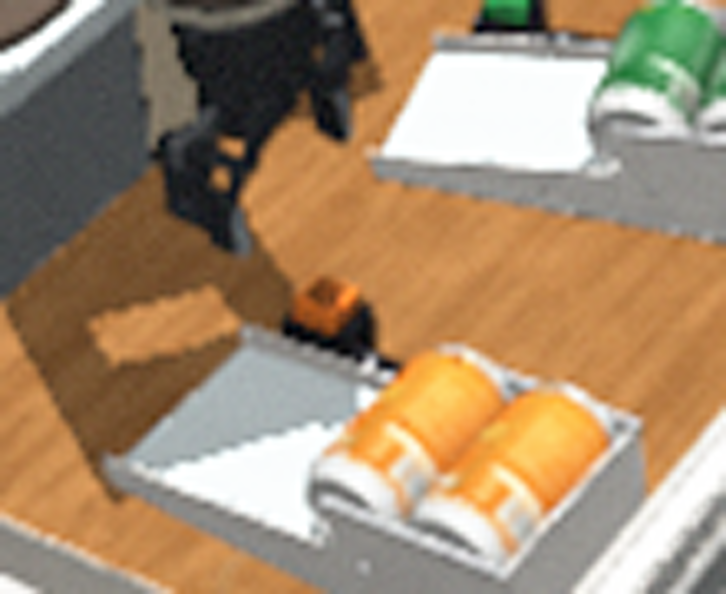

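The right tip is at crop (237,250) and the left at (340,135), both high over and left of the key at (327,300). Tip length ≈0.160 is confirmed. Next I'll move right and down.

Call:
{"api": "servo_tool", "payload": {
  "moves": [
    [0.01, 0.15, 0, 0, 0, 0, 1],
    [0, 0, 0.1, 0, 0, 0, 1],
    [0, 0, 0.1, 0, 0, 0, 1],
    [0, 0, 0.1, 0, 0, 0, 1],
    [0, 0, 0, 0, 0, 0, 1]
  ]
}}

```text
t: 2.7
tcp_pos: [0.473, -0.2283, 0.2295]
tcp_rot: [[1.0, -0.026, 0.002], [-0.026, -0.987, 0.159], [-0.002, -0.159, -0.987]]
ft_force: [-0.6, 0.6, 0.7]
opening: 0.0858
finger_force: 0.0
```

```bash
python3 goal.py 9 0.05 0.1604; python3 - <<'E'
from h import *
im,d=read_camera('scene'); np.savez('s3.npz',im=im,d=d)
cv2.imwrite('pics/s3.png',cv2.resize(im[170:260,190:300,::-1],None,fx=6.6,fy=6.6,interpolation=cv2.INTER_CUBIC))
im,d=read_camera('top'); cv2.imwrite('pics/t3.png',im[:,:,::-1])
E
```

```text
t 2.7 tcp [ 0.473  -0.2283  0.2295] f [-0.55  0.64  0.72] open 0.08576031179849845
goal [ 0.473  -0.2294  0.2007] R tip [ 0.4724 -0.2531  0.0345]
now L tip [ 0.4746 -0.154   0.079 ] R tip [ 0.4719 -0.2517  0.0633]
shift units after turning [0.    0.028 0.142] shift now-axes [0.001 0.028 0.141] turn units [-0.004  0.005 -0.   ]
```

View pics/s3.png

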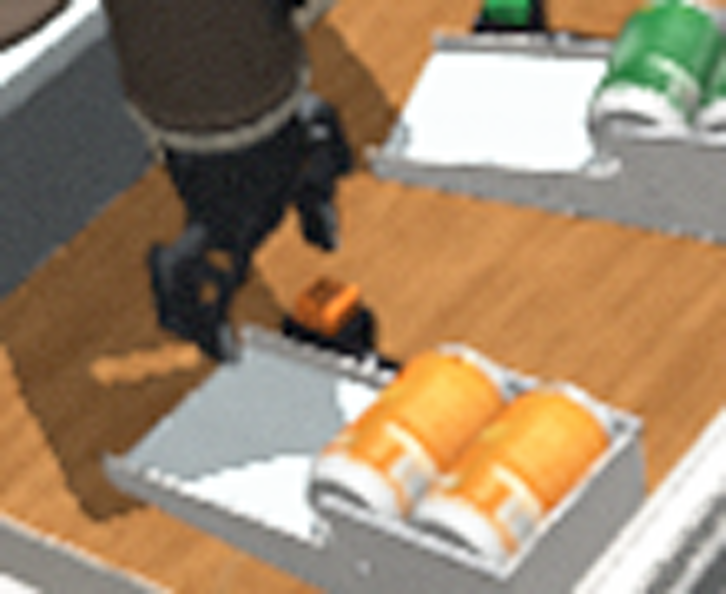

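The left tip is at crop (325,245), directly above the key at (327,300). The right tip is at (220,355), over the ramp. A quick ray check before I descend.

```bash
python3 - <<'E'
from h import *
f=lambda u,v:(u/6.6+190-.4,v/6.6+170-.4)
print('L',onz('scene',[f(325,246)],.079),'R',onz('scene',[f(222,356)],.063),'key',onz('scene',[f(326,293)],.047))
z=np.load('s3.npz');P=cloud('scene',z['d'])
for u,v in((323,235),(222,345),(212,345)):
    a,b=map(round,f(u,v)); print(P[b-1:b+2,a-1:a+2].reshape(-1,3).round(3).tolist()[::4])
E
```

```text
L [[ 0.47491756 -0.15492243  0.079     ]] R [[ 0.46812528 -0.24422657  0.063     ]] key [[ 0.47624443 -0.15887929  0.047     ]]
[[0.475, -0.158, 0.096], [0.48, -0.159, 0.094], [0.484, -0.159, 0.09]]
[[0.478, -0.261, 0.094], [0.481, -0.259, 0.089], [0.481, -0.254, 0.08]]
[[0.473, -0.26, 0.091], [0.477, -0.26, 0.088], [0.479, -0.258, 0.082]]
```

Call:
{"api": "servo_tool", "payload": {
  "moves": [
    [0, 0.025, 0.06, 0, 0, 0, 1],
    [0, 0.015, 0.06, 0, 0, 0, 1],
    [0, 0, 0, 0, 0, 0, 1],
    [0, 0, 0, 0, 0, 0, 1],
    [0, 0, 0, 0, 0, 0, 1]
  ]
}}

```text
t: 3.3
tcp_pos: [0.4737, -0.2326, 0.2058]
tcp_rot: [[1.0, -0.026, 0.004], [-0.026, -0.987, 0.159], [-0.0, -0.159, -0.987]]
ft_force: [0.4, -0.2, 0.6]
opening: 0.0853
finger_force: 0.0
```

```bash
python3 goal.py 9 0.033 0.1604
```

```text
t 3.3 tcp [ 0.4737 -0.2326  0.2058] f [ 0.42 -0.16  0.62] open 0.0852770803510556
goal [ 0.473  -0.2294  0.1837] R tip [ 0.4724 -0.2531  0.0175]
now L tip [ 0.4756 -0.1582  0.0554] R tip [ 0.4731 -0.2559  0.0396]
shift units after turning [-0.004  0.001  0.112] shift now-axes [-0.004  0.002  0.112] turn units [-0.006  0.     0.001]
```

Call:
{"api": "servo_tool", "payload": {
  "moves": [
    [0, 0.004, 0.025, 0, 0, 0, 1],
    [0, 0.004, 0.025, 0, 0, 0, 1],
    [0, 0.004, 0.025, 0, 0, 0, 1],
    [0, 0.004, 0.025, 0, 0, 0, 1],
    [0, 0, 0, 0, 0, 0, 1]
  ]
}}

```text
t: 3.8
tcp_pos: [0.4737, -0.2326, 0.1848]
tcp_rot: [[1.0, -0.026, 0.004], [-0.026, -0.987, 0.159], [-0.0, -0.159, -0.987]]
ft_force: [2.2, -0.9, 4.2]
opening: 0.0854
finger_force: 1.6
```

Call:
{"api": "servo_tool", "payload": {
  "moves": [
    [0, 0.002, 0.01, 0, 0, 0, 1],
    [0, 0.002, 0.01, 0, 0, 0, 1],
    [0, 0, 0, 0, 0, 0, 1],
    [0, 0, 0, 0, 0, 0, 1],
    [0, 0, 0, 0, 0, 0, 1]
  ]
}}

```text
t: 4.3
tcp_pos: [0.4737, -0.2327, 0.1831]
tcp_rot: [[1.0, -0.026, 0.005], [-0.026, -0.987, 0.16], [0.001, -0.16, -0.987]]
ft_force: [-5.5, -1.3, 43.4]
opening: 0.0854
finger_force: 22.1
```

```bash
python3 goal.py 9 0.033 0.1604; python3 - <<'E'
from h import *
im,d=read_camera('scene'); np.savez('s4.npz',im=im,d=d)
cv2.imwrite('pics/s4.png',cv2.resize(im[170:260,190:300,::-1],None,fx=6.6,fy=6.6,interpolation=cv2.INTER_CUBIC))
E
```

```text
t 4.3 tcp [ 0.4737 -0.2327  0.1831] f [-5.49 -1.3  43.42] open 0.08542617964365584
goal [ 0.473  -0.2294  0.1837] R tip [ 0.4724 -0.2531  0.0175]
now L tip [ 0.4758 -0.1583  0.0327] R tip [ 0.4733 -0.256   0.0169]
shift units after turning [-0.004 -0.017 -0.   ] shift now-axes [-0.004 -0.017  0.   ] turn units [-0.007 -0.002  0.001]
```

View pics/s4.png

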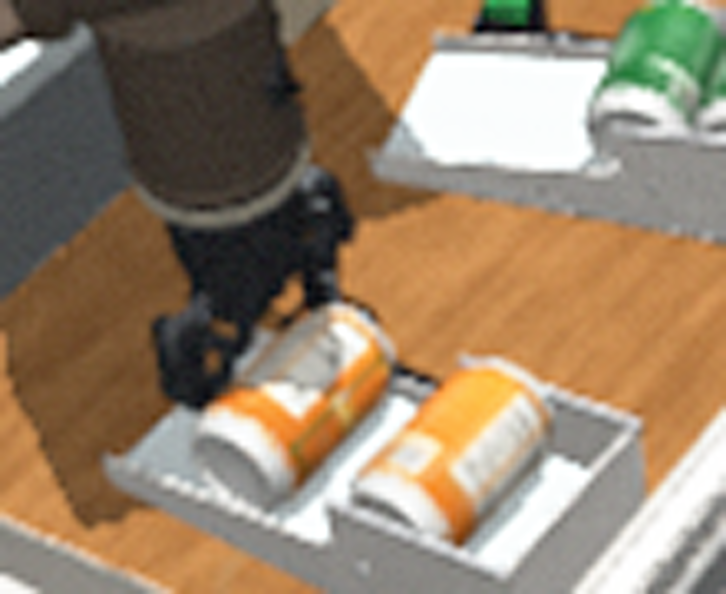

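The front can is trapped against the finger around crop (290,400), and the next can is held back behind the lip. The force step (4 to 43 N) with the tip at 33 mm shows the key is at its stop. Next I'll let the key up gently.

Call:
{"api": "servo_tool", "payload": {
  "moves": [
    [0, -0.003, -0.015, 0, 0, 0, 1],
    [0, -0.003, -0.015, 0, 0, 0, 1],
    [0, -0.003, -0.015, 0, 0, 0, 1],
    [0, -0.003, -0.015, 0, 0, 0, 1],
    [0, -0.003, -0.015, 0, 0, 0, 1]
  ]
}}

```text
t: 4.85
tcp_pos: [0.4736, -0.2321, 0.1968]
tcp_rot: [[1.0, -0.026, 0.004], [-0.026, -0.987, 0.159], [-0.0, -0.159, -0.987]]
ft_force: [0.6, -0.8, 0.8]
opening: 0.0853
finger_force: 0.8
```

Call:
{"api": "servo_tool", "payload": {
  "moves": [
    [0, -0.003, -0.015, 0, 0, 0, 1],
    [0, -0.002, -0.01, 0, 0, 0, 1],
    [0, 0, 0, 0, 0, 0, 1],
    [0, 0, 0, 0, 0, 0, 1],
    [0, 0, 0, 0, 0, 0, 1]
  ]
}}

```text
t: 5.35
tcp_pos: [0.4734, -0.2318, 0.2016]
tcp_rot: [[1.0, -0.026, 0.004], [-0.026, -0.987, 0.16], [-0.001, -0.16, -0.987]]
ft_force: [-3.8, 0.1, 2.4]
opening: 0.0854
finger_force: 1.6
```

```bash
python3 goal.py 9 0.052 0.1604; python3 - <<'E'
from h import *
im,d=read_camera('scene'); np.savez('s5.npz',im=im,d=d)
cv2.imwrite('pics/s5.png',cv2.resize(im[170:260,190:300,::-1],None,fx=6.6,fy=6.6,interpolation=cv2.INTER_CUBIC))
E
```

```text
t 5.35 tcp [ 0.4734 -0.2318  0.2016] f [-3.78  0.08  2.45] open 0.08537381905149458
goal [ 0.473  -0.2294  0.2027] R tip [ 0.4724 -0.2531  0.0365]
now L tip [ 0.4752 -0.1573  0.0512] R tip [ 0.4727 -0.255   0.0354]
shift units after turning [-0.002 -0.013 -0.003] shift now-axes [-0.002 -0.013 -0.003] turn units [-0.007  0.002  0.001]
```

View pics/s5.png

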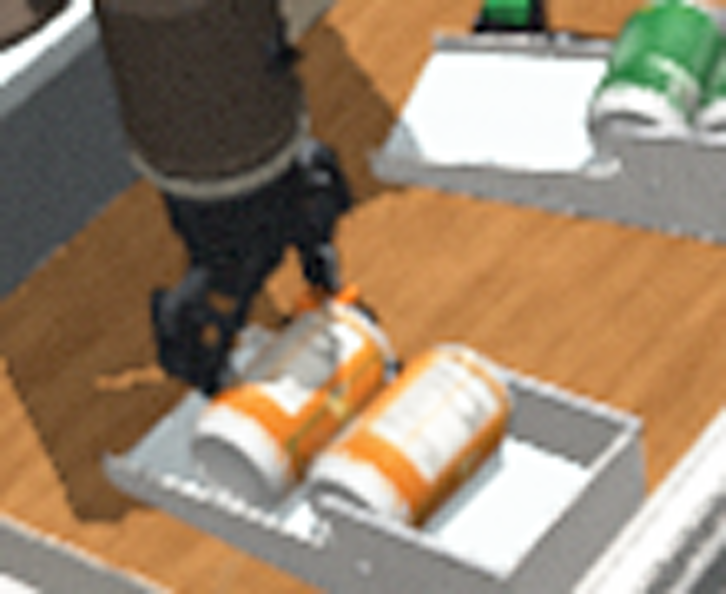

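The next can has rolled to the front place and the trapped can is still held. The finger still reads about 2 N and may be touching the key, so I'll raise it 3 mm more and let things settle.

Call:
{"api": "servo_tool", "payload": {
  "moves": [
    [0, -0.002, -0.015, 0, 0, 0, 1],
    [0, 0, 0, 0, 0, 0, 1],
    [0, 0, 0, 0, 0, 0, 1],
    [0, 0, 0, 0, 0, 0, 1],
    [0, 0, 0, 0, 0, 0, 1]
  ]
}}

```text
t: 5.9
tcp_pos: [0.4736, -0.2321, 0.2048]
tcp_rot: [[1.0, -0.026, 0.004], [-0.026, -0.987, 0.159], [0.0, -0.159, -0.987]]
ft_force: [-2.4, 0.0, 1.1]
opening: 0.0852
finger_force: 1.0
```

```bash
python3 goal.py 9 0.052 0.1604; python3 - <<'E'
from h import *
from pose import R as R2,t as t2
im,d=read_camera('scene'); np.savez('s6.npz',im=im,d=d)
cv2.imwrite('pics/s6.png',cv2.resize(im[170:260,190:300,::-1],None,fx=6.6,fy=6.6,interpolation=cv2.INTER_CUBIC))
print(sense()['finger_force'])
# crest of each can: highest cloud points, in rack frame
def crest(f):
    z=np.load(f);P=cloud('scene',z['d']).reshape(-1,3);l=(P[:,:2]-t2)@R2
    for lo,hi in((-.1,-.035),(-.03,.045),(.045,.11)):
        k=(l[:,0]>lo)&(l[:,0]<hi)&(abs(l[:,1])<.04)&(P[:,2]>.05)&(P[:,2]<.13)
        if k.sum()>10:
            zt=np.percentile(P[k,2],95);q=k&(P[:,2]>zt-.004)&(P[:,2]<zt+.003); print(f,(lo,hi),k.sum(),'x',np.median(l[q,0]).round(4),'z',zt.round(4))
for f in('scene0.npz','s4.npz','s5.npz','s6.npz'): crest(f)
E
```

```text
t 5.9 tcp [ 0.4736 -0.2321  0.2048] f [-2.35  0.03  1.09] open 0.08524509146152393
goal [ 0.473  -0.2294  0.2027] R tip [ 0.4724 -0.2531  0.0365]
now L tip [ 0.4756 -0.1577  0.0543] R tip [ 0.473  -0.2554  0.0386]
shift units after turning [-0.003 -0.012  0.013] shift now-axes [-0.003 -0.012  0.013] turn units [-0.006  0.     0.001]
1.0268905386328697
scene0.npz (-0.03, 0.045) 295 x 0.0156 z 0.0986
scene0.npz (0.045, 0.11) 314 x 0.0796 z 0.105
s4.npz (-0.1, -0.035) 353 x -0.0942 z 0.1131
s4.npz (-0.03, 0.045) 121 x 0.0362 z 0.1022
s4.npz (0.045, 0.11) 247 x 0.0525 z 0.1003
s5.npz (-0.1, -0.035) 351 x -0.0959 z 0.1212
s5.npz (-0.03, 0.045) 313 x 0.0154 z 0.0986
s5.npz (0.045, 0.11) 41 x 0.0459 z 0.0772
s6.npz (-0.1, -0.035) 350 x -0.0971 z 0.1208
s6.npz (-0.03, 0.045) 313 x 0.015 z 0.0989
s6.npz (0.045, 0.11) 46 x 0.0475 z 0.0789
```

View pics/s6.png

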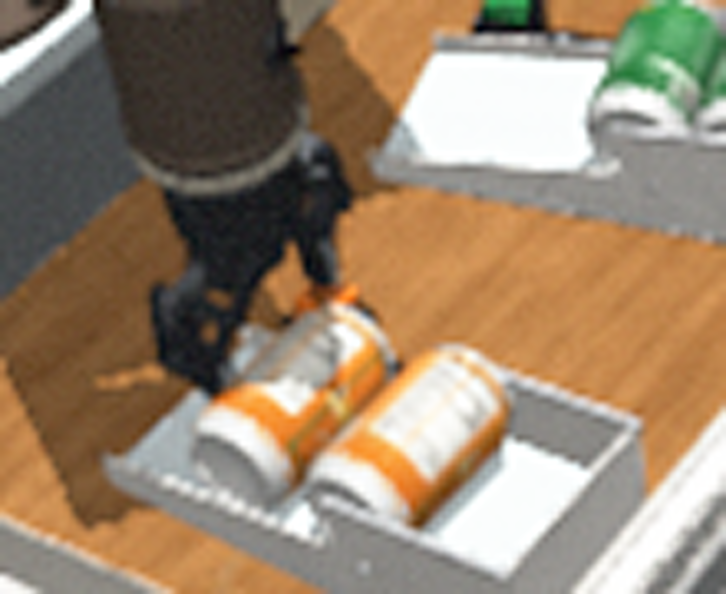

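The next can sits where the first one started (crest x 15 mm, against 15.6 mm at the beginning). The served can is still trapped and the finger is about 7 mm above the raised key, so I'm handing in.

```bash
python3 -c "
from rig import *
print(close_job())"
```

```text
the job is handed in; nothing more can be done
None
```

I pressed the orange key fully down and let it come all the way back up; the served can is held on the ramp by the finger, the next can is in the front place, and the job was handed in at about 6 s.

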